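# Hold the stain flask down in the touch mixer's sprung cradle

## Task

The stain in the round flask has settled: switch the mixer on with its toggle, then set the round flask upright in the ring cradle on the mixer's head, press it down until the cradle reaches the bottom of its spring travel, and keep it held down there; finish while still pressing it. It is glass, so press firmly but do not ram it, and leave the bottle, the tin and the gouges where they are.

Things in the scene. Friction and masses are not known exactly. Their poses are not given: they have to be found in the camera images.
- mixer: bench mixer, fixed; grey housing, deck 72 mm high, from 135 mm in front (-x, control end) to 65 mm behind the origin, 140 mm wide. Origin on the bench under the head's axis. The head: a plate 106 mm across, top at 87 mm, with the cradle on 3 springs; its 3 screw heads, 44 mm off the axis, end at 124 mm. It runs only while the cradle is held down (shaking not simulated). Knob at -98, -43 mm: fixed
- cradle_mid (a point): centre of the cradle's black rubber ring, at mid thickness. The level ring is 60 mm across on its centre line, 10 mm thick (hole 50 mm), open in the middle; the point is 114 mm above the bench with the cradle up and goes down with it. The flask's ball centres itself in the ring from within 5 mm; seated upright, the flask's mid point is 45 mm above this point
- cradle (a joint): how far the cradle is pressed down, m: 0 up, 0.012 at the bottom stop. The springs push up with about 5.6 N at 0 and 14 N at the bottom; the flask's own weight does not lower it
- switch_tip (a point): tip of the steel toggle, a bat handle 9 mm thick, 36 mm long, on the deck at the mixer's control end; pivot at -98, +35 mm in the mixer's frame, 75 mm above the bench. Off, it leans to the mixer's -y side; on, to the +y side; it swings straight across in the mixer's y-z plane, the tip going 31 mm. Tip 107 mm above the bench at both ends
- switch (a joint): angle of the toggle, rad: 0 off, 0.9 fully on; about 2 N at mid-height pushes it over, and it stays where it is left.
- flask_mid (a point): the round flask, loose, upright on the bench: amber glass ball 70 mm across on a flat foot 38 mm across, short neck, black cap 30 mm across and 30 mm tall; 107.5 mm tall, about 0.3 kg. The point is on its axis, 54 mm above its underside; the cap runs from 23.5 to 53.5 mm above the point, the ball's centre is 18.5 mm below it. z is its axis. Can be taken by the cap from above
- bottle_mid (a point): bystander: straight-sided amber bottle, 54 mm across and 110 mm tall, with the same black cap; half-way up its axis
- tin: bystander: metal tin, 76 mm across and 78 mm tall, with a paper label; origin at the centre of its underside
- gouge_a: bystander: carving gouge lying farthest from the robot, to its left, octagonal pale wooden handle 120 mm long and 28 mm thick; origin on the bench under the ferrule, x along the blade (115 mm)
- gouge_b: bystander: carving gouge lying to the robot's right of the mixer, octagonal wooden handle 125 mm long and 28 mm thick; origin on the bench under the ferrule, x along the blade (100 mm)
Not all that is in view belongs to the job. Leave any turquoise or yellow look-alike of the part that bears flask_mid alone.

How it is judged:
By the outcome, as a careful person would: the job done as asked, in the order asked, and still so for the second after the job is handed in, while the arm keeps its last pose, push and grip.
It also fails if it takes over 48 s, if anything falls off the work surface, if the arm or the gripper's body presses on something with over 40 N, if the wrist force passes 120 N, or if a joint passes its speed limit or range.

## Robot

A 7-joint arm with a two-finger parallel gripper is mounted at the origin on the work surface. World frame = base frame: x ahead of the robot, y to its left, z up, the work surface at z = 0. Lengths are in m, angles in rad, forces in N, time in s.
With the tool pointing down it reaches from about 0.425 to 0.875 m from the base axis. Payload 4.7 kg.
Tool frame: the origin (TCP) lies between the finger pads; the fingertips stand ctrl.tip_reach ahead of it and the grasp point (between the pads) lies 5 mm behind it (ctrl.tip_reach is the distance from the TCP to the fingertips, in m); z points along the fingers, y is the direction in which the jaws open and shut (so a half turn about z gives the same grasp; the last joint's range is limited). The gripper opens to 87 mm and grips with 3 to 60 N. Pads are 19 mm wide; open, the fingers measure 117 mm over their backs; the gripper's body (75 mm by 190 mm) begins 51 mm behind the grasp point.
Start: joints at [-1.191, 0.321, -0.07, 1.45, 0.023, 1.371, -0.057], TCP at [0.233, 0.607, 0.237] pointing down, gripper open.
Joint ranges: [-2.86, 2.86], [-0.3, 2.09], [-1.38, 1.24], [0.06, 2.45], [-1.56, 4.7], [0.09, 2.05], [-2.69, 2.69]. Speed limits (rad/s): [2.57, 2.57, 3.14, 3.14, 3.14, 3.14, 3.14].

## Interface

Orientations are given as a rotation vector (axis times angle).
In Python, from bench import ctrl gives the robot as it stands.
- The arm moves only by the shell command python3 -m handwheel 'ROWS' [FORCE]. ROWS is JSON, a list of rows, each a list of 7 numbers: the shift along the tool's x, y, z in mm, then the turn, a rotation vector about the tool's x, y, z in rad, then the gripper's target within -1 to 1 (shut at 1, half-way at 0, fully open at -1). In form: [[dx, dy, dz, ax, ay, az, grip], ...]. A call has 1 to 12 rows; each row is the pose to reach, as a shift and turn from the pose commanded when the call began, along the tool's axes at that moment; what a row does not reach only later rows make up. A row lasts 1/8 s, in which the tool goes at most 62.5 mm and 10.7 degrees, less where a joint would pass 70% of its speed; a pose out of reach is approached as far as the arm can. A call with a gripper value outside its range is refused whole. The fingers move at their own pace and stop on an object; FORCE is the grip in N (left out, the last holds). Time passes only in rows, so rows that repeat a pose let the fingers close. It gives the time, the measured TCP pose, the force and the opening at its end, in the units of the state.
- ctrl.get_state(): the state, without advancing time (a new reading comes with each control period).
- ctrl.get_image(name): name is "scene" or "side" or "wrist"; returns the picture (400x640x3 uint8, red, green, blue); there is no depth.
- ctrl.camera_model(name): a dict with "mtx" (3x3 intrinsics, pixels), "xyz" and "orientation" of the camera in the world. Camera axes: x right, y up, looking along -z (the intrinsics and any distortion apply to the point x, -y, -z); pixel columns grow to the right and rows downward; lengths in m; the calibration is good to about 2 mm. A picture is of the moment at which its call begins: read the wrist's pose just before it. camera_model takes no time and is no camera call; for the wrist camera it gives the pose at the moment of the call.
- ctrl.close_job(): hands the job in, once; it reports no verdict.
The state is a dict: "time": time; "joint_positions": joint angles; "qd": joint speeds; "joint_torque": joint torques, N m; "position": TCP position; "tool_rot": TCP orientation; "ft_force": force on the tool from outside, world axes, zero at the start; "torque": the same for the moment, N m; "grip_width": opening from 0.0 (shut) to 1.0 (fully open).
Only numpy, scipy, OpenCV 4.12 (cv2) and the standard library are available. Lean on these libraries where they do the work, as an engineer would, in place of code of your own. Each camera call takes 0.05 s, during which the arm holds its last target.

## Working session

There is one attempt and no reset: what is moved stays moved. The work goes in short steps, Python scripts to look and compute and a shell command to move; the robot and the scene stay as the last step left them, time stands still between calls to the robot, and variables do not carry over. Pictures are saved under pics/ and viewed, and the job is handed in when it is done.

```bash
ls; mkdir -p pics
cat > h.py <<'E'
from bench import ctrl
import numpy as np, cv2
from scipy.spatial.transform import Rotation as R
def snap(n,f):
    m=ctrl.camera_model(n); im=ctrl.get_image(n); cv2.imwrite('pics/'+f+'.png',im[:,:,::-1]); 
    np.savez('pics/'+f+'.npz',mtx=m['mtx'],xyz=m['xyz'],o=np.array(m['orientation']),d=np.array(m.get('distortion',[0]) if m.get('distortion',None) is not None else [0]))
    return im,m
E
python3 - <<'E'
from h import *
for n in ['scene','side','wrist']:
    im,m=snap(n,n+'0'); print(n,m)
s=ctrl.get_state(); print(s, ctrl.tip_reach)
E
```

```text
pics
scene {'mtx': array([[383.89665005,   0.        , 318.6781701 ],
       [  0.        , 383.89665005, 200.06749923],
       [  0.        ,   0.        ,   1.        ]]), 'xyz': array([ 1.12906477, -0.24354921,  1.09497883]), 'orientation': array([0.47374916, 0.32377364, 1.19494633])}
side {'mtx': array([[380.71379021,   0.        , 318.73154169],
       [  0.        , 380.71379021, 196.76562326],
       [  0.        ,   0.        ,   1.        ]]), 'xyz': array([ 0.41224101, -0.85661455,  1.04621849]), 'orientation': array([ 0.70668516, -0.08462304, -0.18794432])}
wrist {'mtx': array([[292.73458976,   0.        , 319.96743621],
       [  0.        , 292.73458976, 197.91098199],
       [  0.        ,   0.        ,   1.        ]]), 'xyz': array([0.16841803, 0.63057293, 0.38441928]), 'orientation': array([-0.22777882, -0.15441023,  1.19823383])}
{'time': 0.15, 'joint_positions': array([-1.19085782,  0.32167588, -0.07008068,  1.4514073 ,  0.02256216,
        1.37081733, -0.05689729]), 'qd': array([ 1.28253778e-03, -2.14234955e-03, -9.03276193e-04, -2.13770394e-03,
        6.24703432e-04, -6.27713878e-04,  7.68265951e-05]), 'joint_torque': array([ 1.71357233e-04, -4.91796327e+01, -4.04366562e-01, -3.12877965e+01,
       -6.38494408e-02,  4.03605122e-02,  1.47441224e-04]), 'position': array([0.23241171, 0.60658884, 0.23569138]), 'tool_rot': array([-5.71392697e-01, -3.08896299e+00,  2.36379035e-03]), 'ft_force': array([ 0.59289175,  0.1789979 , -0.4503414 ]), 'torque': array([ 0.06971291, -0.06612314,  0.00294626]), 'grip_width': 1.0045169894883212} 0.014
```

View pics/scene0.png

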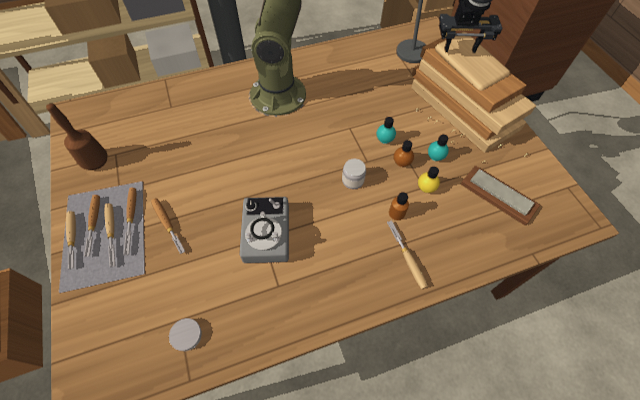

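View pics/side0.png

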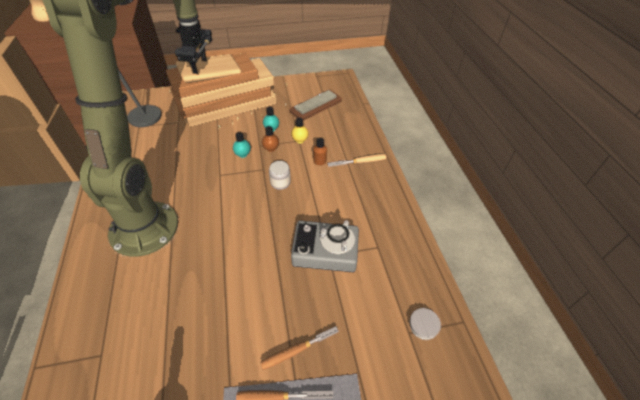

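View pics/wrist0.png

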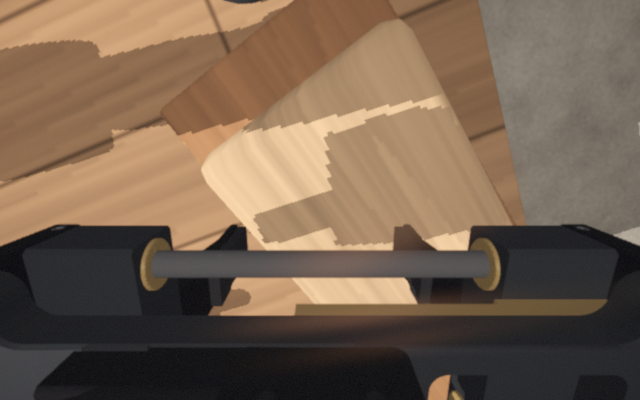

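Candidates in scene / side:
- Round amber flask: (403,154) / (270,140)
- Straight amber bottle: (399,206) / (320,152)
- Turquoise look-alikes: (386,131) and (438,149) / (242,147) and (271,121)
- Yellow look-alike: (429,181) / (300,132)

By the description I choose the round amber one, and check it in crops.

Run:
```python
import cv2,numpy as np
a=cv2.imread('pics/scene0.png');b=cv2.imread('pics/side0.png')
f=lambda im,x,y,w,h:cv2.resize(im[y:y+h,x:x+w],(400,300),interpolation=cv2.INTER_CUBIC)
cv2.imwrite('pics/crop0.png',np.vstack([np.hstack([f(a,360,110,120,90),f(b,230,95,120,90)]),np.hstack([f(a,225,185,100,75),f(b,285,215,80,60)])]))
```

```text
(no output)
```

View pics/crop0.png

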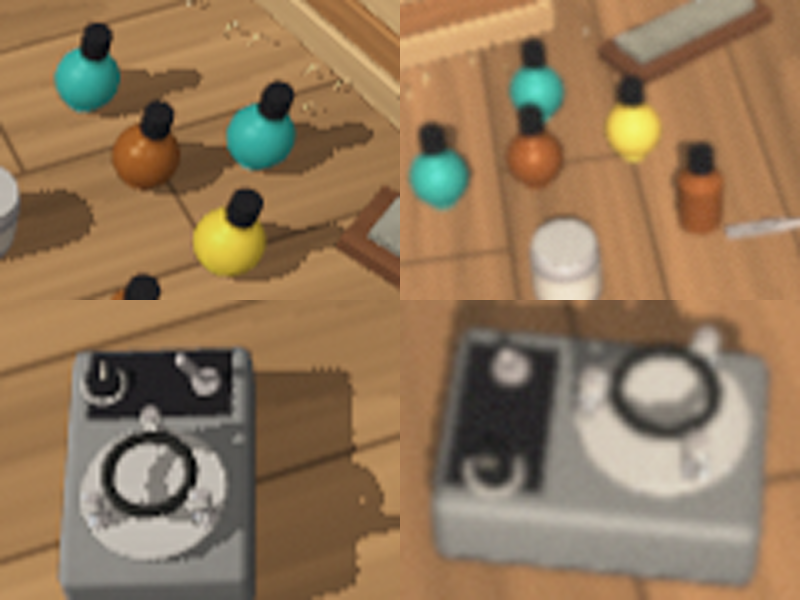

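The top-left crop shows an amber round flask at scene (403,154), with a black cap on a ball, so the choice is confirmed. The mixer has its knob at scene (251,206), the toggle tip near (271,200) leaning to -y (off), and the ring near (262,228). Next I triangulate.

```bash
cat >> h.py <<'E'
def load(f):
    d=np.load('pics/'+f+'.npz'); return cv2.imread('pics/'+f+'.png')[:,:,::-1],dict(mtx=d['mtx'],xyz=d['xyz'],orientation=d['o'])
def ray(m,p):
    v=np.linalg.inv(m['mtx'])@np.array([p[0],p[1],1.]); d=R.from_rotvec(m['orientation']).apply(v*[1,-1,-1]); return np.array(m['xyz']),d/np.linalg.norm(d)
def plane(m,p,z):
    c,d=ray(m,p); return c+d*(z-c[2])/d[2]
def tri(*mp):
    A=0;b=0;L=[ray(m,p) for m,p in mp]
    for c,d in L:
        P=np.eye(3)-np.outer(d,d);A=A+P;b=b+P@c
    X=np.linalg.solve(A,b); return X,[round(1000*np.linalg.norm(np.cross(X-c,d)),1) for c,d in L]
def proj(m,X):
    v=R.from_rotvec(m['orientation']).inv().apply(np.array(X)-m['xyz'])*[1,-1,-1]; q=m['mtx']@v; return q[:2]/q[2]
def blob(mask,near,r=25):
    n,l,s,c=cv2.connectedComponentsWithStats(mask.astype(np.uint8)); 
    k=min((i for i in range(1,n) if s[i,4]>15),key=lambda i:np.hypot(*(c[i]-near))); return c[k],s[k],(l==k)
E
python3 - <<'E'
from h import *
a,ma=load('scene0');b,mb=load('side0')
def amber(im):
    h=cv2.cvtColor(im,cv2.COLOR_RGB2HSV); return (h[...,0]<16)&(h[...,1]>170)&(h[...,2]>60)
def dark(im): return im.max(2)<60
def sub(m,x,y,w,h): z=np.zeros_like(m); z[y:y+h,x:x+w]=m[y:y+h,x:x+w]; return z
for nm,pa,pb in [('ball',(403,157),(270,142))]:
    A=blob(sub(amber(a),385,140,35,30),pa);B=blob(sub(amber(b),255,125,32,32),pb)
    print(A[0],A[1],B[0],B[1])
    ca=cv2.minEnclosingCircle(np.argwhere(A[2])[:,::-1].astype(np.float32)); cb=cv2.minEnclosingCircle(np.argwhere(B[2])[:,::-1].astype(np.float32)); print(ca,cb,tri((ma,ca[0]),(mb,cb[0])))
A=blob(sub(dark(a),395,138,22,25),(407,146));B=blob(sub(dark(b),260,124,20,18),(269,130));print('cap',A[:2],B[:2],tri((ma,A[0]),(mb,B[0])))
A=blob(dark(a),(262,228));B=blob(dark(b),(338,233));
print('ring',A[:2],B[:2],tri((ma,A[0]),(mb,B[0])))
print('ringell',[cv2.fitEllipse(np.argwhere(x[2])[:,::-1].astype(np.float32)) for x in (A,B)])
for nm,p,q in [('tog tip',(270.5,200),(387-285+285,0)),]: pass
def C(x,y): return (225+x/4,185+(y-300)/4)
def S(x,y): return (285+(x-400)/5,215+(y-300)/5)
for nm,p,q in [('tip',(181,360),(515,355)),('ring',(148,473),(666,390)),('cnrR',(252,352),(0,0))]:
    if q[0]: print(nm,tri((ma,C(*p)),(mb,S(*q))))
# deck corners at z .072
for p in [(80,352),(250,352),(252,585),(65,588)]: print('deckA',plane(ma,C(*p),.072))
for p in [(470,328),(768,358),(750,578),(437,545)]: print('S',plane(mb,S(*p),.072))
E
```

```text
[403.15564202 157.28793774] [394 148  20  19 257] [270.25       142.47794118] [263 136  15  14 136]
((403.3067626953125, 156.2342987060547), 9.852843284606934) ((270.0, 142.0), 7.615873336791992) (array([0.4664115 , 0.31509536, 0.03313976]), [np.float64(0.6), np.float64(0.6)])
cap (array([406.76190476, 145.77380952]), array([402, 140,  10,  12,  84], dtype=int32)) (array([268.86363636, 130.65909091]), array([266, 127,   7,   8,  44], dtype=int32)) (array([0.46685434, 0.3151361 , 0.09082852]), [np.float64(0.5), np.float64(0.5)])
ring (array([262.09929078, 228.25531915]), array([251, 218,  23,  21, 141], dtype=int32)) (array([305.0758427 , 237.89044944]), array([295, 224,  21,  29, 356], dtype=int32)) (array([ 0.54296714, -0.19806847,  0.03446119]), [np.float64(33.0), np.float64(33.0)])
ringell [((262.0140686035156, 228.141845703125), (18.976364135742188, 21.489957809448242), 72.88314819335938), ((305.2464904785156, 237.0987091064453), (16.039644241333008, 29.529470443725586), 10.6427640914917)]
tip (array([ 0.52929883, -0.17481539,  0.10813013]), [np.float64(2.5), np.float64(2.5)])
ring (array([ 0.6134433 , -0.2224424 ,  0.11297538]), [np.float64(1.1), np.float64(1.1)])
deckA [ 0.47181404 -0.24235195  0.072     ]
deckA [ 0.51613716 -0.1178961   0.072     ]
deckA [ 0.7021222  -0.17489813  0.072     ]
deckA [ 0.6594966  -0.30088084  0.072     ]
S [ 0.51085779 -0.12460061  0.072     ]
S [ 0.69215711 -0.18389109  0.072     ]
S [ 0.63979377 -0.3342376   0.072     ]
S [ 0.46536313 -0.27779074  0.072     ]
```

```bash
cat >> h.py <<'E'
def plan(pos,xdir=None):
    "shift (mm) and turn (tool axes) from the current pose to tool-down at pos with tool x along xdir (deg in world)"
    s=ctrl.get_state(); T=R.from_rotvec(s['tool_rot']); d=T.inv().apply(np.array(pos)-s['position'])*1000
    out=[np.round(d,1)]
    M=T.as_matrix(); 
    if xdir is not None:
        a=np.radians(xdir); x=np.array([np.cos(a),np.sin(a),0]); z=np.array([0,0,-1.]); G=R.from_matrix(np.array([x,np.cross(z,x),z]).T)
        out.append(np.round((T.inv()*G).as_rotvec(),3))
    print('pos',np.round(s['position'],4),'xdir',np.round(np.degrees(np.arctan2(M[1,0],M[0,0])),1),'tilt',np.round(M[:,2],3),'->',*out,'t',round(s['time'],2),'F',np.round(s['ft_force'],1),'g',round(s['grip_width'],3),'q',np.round(s['joint_positions'],2))
def mix(x,y,z,o=(.6134,-.2224),yaw=-17.4):
    a=np.radians(yaw); return np.array([o[0]+x*np.cos(a)-y*np.sin(a),o[1]+x*np.sin(a)+y*np.cos(a),z])
E
python3 - <<'E'
from h import *
print(mix(-.098,.0195,.107),mix(-.098,-.008,.107))
for xd in (72.6,-107.4): plan(mix(-.098,-.008,.25),xd)
E
```

```text
[ 0.52571574 -0.17448632  0.107     ] [ 0.51749212 -0.20072792  0.107     ]
pos [0.2324 0.6066 0.2357] xdir 159.0 tilt [-0.    -0.001 -1.   ] -> [-555.  -651.9  -13.3] [-1.000e-03  1.000e-03  1.509e+00] t 0.15 F [ 0.6  0.2 -0.5] g 1.005 q [-1.19  0.32 -0.07  1.45  0.02  1.37 -0.06]
pos [0.2324 0.6066 0.2357] xdir 159.0 tilt [-0.    -0.001 -1.   ] -> [-555.  -651.9  -13.3] [-1.000e-03 -1.000e-03 -1.633e+00] t 0.15 F [ 0.6  0.2 -0.5] g 1.005 q [-1.19  0.32 -0.07  1.45  0.02  1.37 -0.06]
```

Run:
```python
from h import *
m=ctrl.camera_model('wrist'); print('optical dir',ray(m,(320,198))[1],'up px',ray(m,(320,100))[1])
plan((.5,.27,.30),119)
```

```text
optical dir [ 0.23886371 -0.09291808 -0.96659731] up px [-0.0601258   0.02151965 -0.99795881]
pos [0.2324 0.6066 0.2357] xdir 159.0 tilt [-0.    -0.001 -1.   ] -> [-370.3 -218.7  -64. ] [-0.001  0.001  0.699] t 0.15 F [ 0.6  0.2 -0.5] g 1.005 q [-1.19  0.32 -0.07  1.45  0.02  1.37 -0.06]
```

```bash
python3 -m handwheel '[[0,0,-60,0,0,0,-1],[-40,-24,-64,0,0,0.1,-1],[-85,-50,-64,0,0,0.2,-1],[-130,-77,-64,0,0,0.3,-1],[-180,-106,-64,0,0,0.4,-1],[-230,-136,-64,0,0,0.5,-1],[-280,-165,-64,0,0,0.6,-1],[-330,-195,-64,0,0,0.7,-1],[-360,-213,-64,0,0,0.7,-1],[-370,-219,-64,0,0,0.7,-1],[-370,-219,-64,0,0,0.7,-1],[-370,-219,-64,0,0,0.7,-1]]'
python3 - <<'E'
from h import *
im,m=snap('wrist','w1'); plan((.5,.27,.30),119)
print(m['xyz'],proj(m,(.4667,.3151,.1)))
E
```

```text
time: 1.65
position: [0.4983, 0.2724, 0.3004]
tool_rot: [-1.591, -2.708, -0.0]
ft_force: [-0.4, 0.1, 0.1]
grip_width: 0.996
pos [0.4984 0.2723 0.3004] xdir 119.1 tilt [-0.001  0.001 -1.   ] -> [-2.8  0.3  0.4] [-0.    -0.001  0.003] t 1.7 F [ 0.1 -0.8  0.5] g 1.001 q [-0.79  0.12  0.26  1.57 -0.03  1.46 -0.01]
[0.46559195 0.33204675 0.44930044] [313.84006263 134.328031  ]
```

View pics/w1.png

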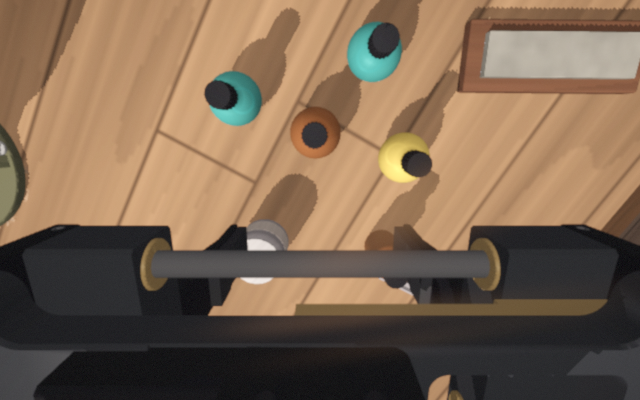

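Run:
```python
from h import *
p=mix(-.06,-.055,.30);print(p,np.hypot(*p[:2]));plan(p,72.6)
a,ma=load('scene0');b,mb=load('side0');c,mc=load('w1')
for n,p in dict(teal1=(384,133),teal2=(438,151),yel=(429,184)).items(): print(n,plane(ma,p,.035))
```

```text
[ 0.53969834 -0.25694077  0.3       ] 0.5977397880474232
pos [0.4984 0.2723 0.3004] xdir 119.1 tilt [-0.001  0.001 -1.   ] -> [-4.824e+02 -2.217e+02  1.000e-01] [-0.001 -0.001  0.812] t 1.7 F [ 0.1 -0.8  0.5] g 1.001 q [-0.79  0.12  0.26  1.57 -0.03  1.46 -0.01]
teal1 [0.34934513 0.29571374 0.035     ]
teal2 [0.48700754 0.43930514 0.035     ]
yel [0.5992328  0.34361945 0.035     ]
```

```bash
python3 -m handwheel '[[-40,-18,0,0,0,0.08,1],[-90,-41,0,0,0,0.16,1],[-145,-67,0,0,0,0.26,1],[-200,-92,0,0,0,0.36,1],[-255,-117,0,0,0,0.46,1],[-310,-142,0,0,0,0.56,1],[-360,-166,0,0,0,0.66,1],[-410,-189,0,0,0,0.76,1],[-450,-207,0,0,0,0.81,1],[-480,-221,0,0,0,0.81,1],[-482,-222,0,0,0,0.81,1],[-482,-222,0,0,0,0.81,1]]' 20
python3 - <<'E'
from h import *
im,m=snap('wrist','w2'); plan(mix(-.06,-.055,.3),72.6)
for p in [(0,0,.114),(-.098,.0195,.107),(-.098,-.043,.09)]: print(proj(m,mix(*p)))
E
```

```text
time: 3.2
position: [0.5393, -0.2571, 0.3003]
tool_rot: [-2.53, -1.86, -0.001]
ft_force: [-0.9, 0.9, -0.3]
grip_width: 0.006
pos [ 0.5394 -0.2567  0.3004] xdir 72.7 tilt [ 0.     0.001 -1.   ] -> [-0.1  0.3  0.4] [-0.    -0.001  0.002] t 3.25 F [ 0.   1.  -0.4] g 0.002 q [-0.23  0.22  0.75  1.51 -0.15  1.47  0.22]
[372.77134172 133.27688299]
[285.40839313 115.19300002]
[288.45411531 167.99312323]
```

View pics/w2.png

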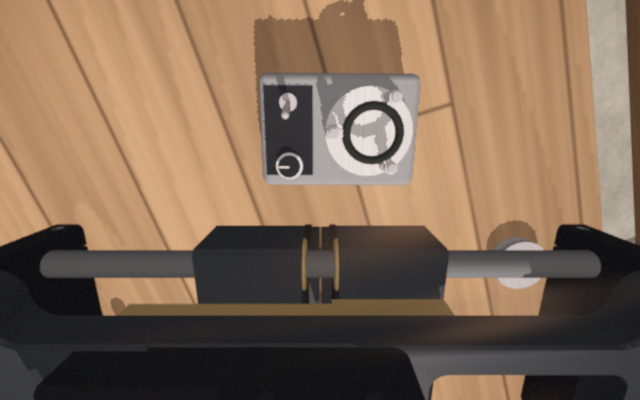

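The wrist view shows the toggle tip near (285,115), leaning towards the knob (off), and the ring near (373,132). Both match the predicted pixels. I refine the ring and the yaw.

Run:
```python
from h import *
c,mc=load('w2');a,ma=load('scene0');b,mb=load('side0')
C=blob(c.max(2)<50,(373,132));e=cv2.fitEllipse(np.argwhere(C[2])[:,::-1].astype(np.float32));print(C[:2],e)
print('tri',tri((mc,e[0]),(ma,(262.05,228.2)),(mb,(338.2,233))), tri((mc,e[0]),(ma,(262.05,228.2))),'onplane',plane(mc,e[0],.114))
# black panel: minAreaRect on z=.072
P=blob((c.max(2)<60),(289,125));print(P[1]); 
g=cv2.cvtColor(c,cv2.COLOR_RGB2HSV); 
r=cv2.resize(c[60:200,240:440,::-1],None,fx=4,fy=4,interpolation=cv2.INTER_CUBIC);cv2.imwrite('pics/w2c.png',r)
for n,m,ps in [('A',ma,None)]: pass
```

```text
(array([381.08133971, 148.01913876]), array([349, 121,  51,  40, 209], dtype=int32)) ((372.34661865234375, 132.81631469726562), (49.86272430419922, 51.18891143798828), 37.5861701965332)
tri (array([ 0.61333735, -0.22212582,  0.11268786]), [np.float64(0.2), np.float64(1.1), np.float64(1.3)]) (array([ 0.61307146, -0.22164766,  0.11413013]), [np.float64(0.1), np.float64(0.1)]) onplane [ 0.61307451 -0.22177093  0.114     ]
[ 264   86   48   88 3005]
```

View pics/w2c.png

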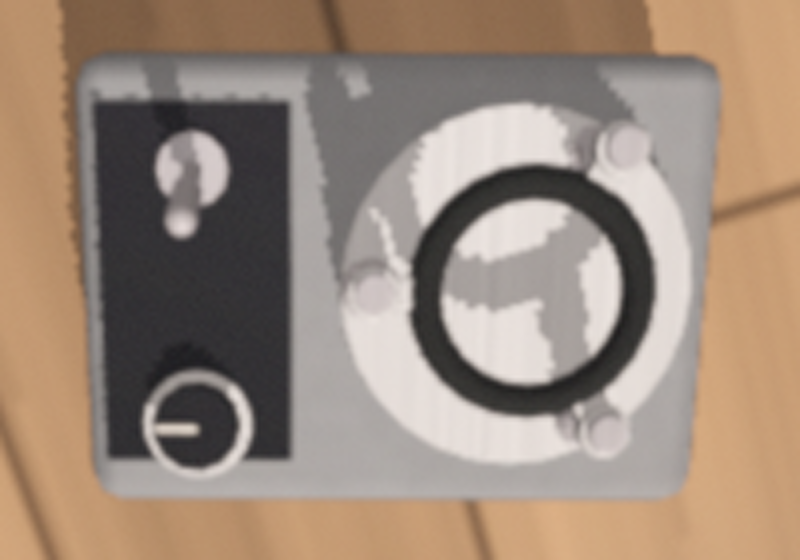

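Run:
```python
from h import *
c,mc=load('w2')
f=lambda x,y:(240+x/4-.4,60+y/4-.4)
print('ring',plane(mc,f(533.5,289),.114)[:2],'tri',tri((mc,f(533.5,289)),(load('scene0')[1],(262.05,228.2))))
A=[plane(mc,f(*p),.072) for p in [(120,52),(680,60),(120,497),(660,497),(97,130),(107,430),(290,130),(290,430),(717,90),(692,460)]]
for i in range(0,10,2):
    d=A[i+1]-A[i]; print(np.degrees(np.arctan2(d[1],d[0])))
print('tip',plane(mc,f(180,221),.105),tri((mc,f(180,221)),(load('scene0')[1],(270.3,200))))
plan(mix(-.098,-.008,.106,(.6137,-.2217)),72.6)
```

```text
ring [ 0.61401341 -0.22095877] tri (array([ 0.61376023, -0.22120681,  0.115268  ]), [np.float64(0.4), np.float64(0.4)])
-18.105439603708646
-17.334553744475766
-108.11638423242619
-107.73275594816859
-106.54289349859538
tip [ 0.52475737 -0.17375856  0.105     ] (array([ 0.52466649, -0.17315317,  0.103974  ]), [np.float64(0.6), np.float64(0.6)])
pos [ 0.5394 -0.2567  0.3004] xdir 72.7 tilt [ 0.     0.001 -1.   ] -> [ 47.4 -37.4 194.4] [-0.    -0.001  0.002] t 3.25 F [ 0.   1.  -0.4] g 0.002 q [-0.23  0.22  0.75  1.51 -0.15  1.47  0.22]
```

```bash
python3 -m handwheel '[[25,-19,40,0,0,0,1],[47,-37,95,0,0,0,1],[47,-37,150,0,0,0,1],[47,-37,185,0,0,0,1],[47,-37,194,0,0,0,1],[47,-37,194,0,0,0,1]]'
python3 -m handwheel '[[5,0,0,0,0,0,1],[10,0,0,0,0,0,1],[15,0,0,0,0,0,1],[20,0,0,0,0,0,1],[25,0,0,0,0,0,1],[30,0,0,0,0,0,1],[35,0,0,0,0,0,1],[40,0,0,0,0,0,1],[41,0,0,0,0,0,1]]'
python3 - <<'E'
from h import *
plan(mix(-.098,.032,.106,(.6138,-.2212),-17.5),72.5)
snap('scene','s2')
E
```

```text
time: 4.0
position: [0.5181, -0.2023, 0.1071]
tool_rot: [2.532, 1.86, 0.001]
ft_force: [0.6, -0.3, -0.3]
grip_width: 0.0
time: 5.12
position: [0.5298, -0.1638, 0.1065]
tool_rot: [2.532, 1.859, -0.0]
ft_force: [-1.1, -2.3, 0.9]
grip_width: 0.004
pos [ 0.5298 -0.1638  0.1065] xdir 72.6 tilt [-0. -0. -1.] -> [ 2.5 -0.6  0.4] [-0.     0.     0.001] t 5.12 F [-1.1 -2.3  0.9] g 0.004 q [-0.34  0.26  0.67  1.87 -0.18  1.08  0.1 ]
```

```bash
python3 -m handwheel '[[1.5,0,0,0,0,0,1],[3,0,0,0,0,0,1],[4,0,0,0,0,0,1],[4,0,0,0,0,0,1]]'
python3 -m handwheel '[[-6,0,0,0,0,0,1],[-15,0,-10,0,0,0,1],[-15,0,-60,0,0,0,1],[-25,15,-120,0,0,0,1],[-60,37,-180,0,0,0,0],[-81,37,-194,0,0,0,-1],[-81,37,-194,0,0,0,-1],[-81,37,-194,0,0,0,-1]]'
python3 - <<'E'
from h import *
plan(mix(-.06,-.055,.3),72.6)
im,m=snap('wrist','w3');im2,_=snap('scene','s3')
cv2.imwrite('pics/w3c.png',np.hstack([cv2.resize(im[60:200,240:440,::-1],(400,280),interpolation=cv2.INTER_CUBIC),cv2.resize(im2[185:255,225:325,::-1],(400,280),interpolation=cv2.INTER_CUBIC)]))
print(proj(m,mix(-.098,.0505,.107,(.6138,-.2212),-17.5)))
E
```

```text
time: 5.68
position: [0.5299, -0.1631, 0.1065]
tool_rot: [2.533, 1.855, -0.005]
ft_force: [-3.2, -6.2, 0.3]
grip_width: 0.006
time: 6.68
position: [0.5419, -0.2467, 0.2993]
tool_rot: [-2.53, -1.858, -0.001]
ft_force: [-0.3, 0.7, 0.2]
grip_width: 0.373
pos [ 0.5419 -0.2467  0.2993] xdir 72.6 tilt [-0.001  0.002 -1.   ] -> [-10.4   0.9  -0.7] [-0.002 -0.002  0.   ] t 6.67 F [-0.3  0.7  0.2] g 0.373 q [-0.25  0.22  0.75  1.52 -0.15  1.47  0.2 ]
[285.50705898  94.90675527]
```

View pics/w3c.png

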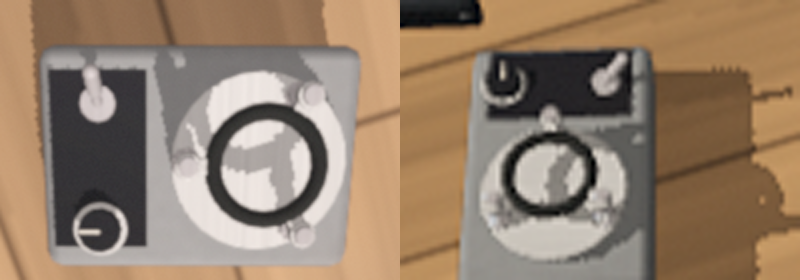

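Run:
```python
from h import *
im,m=load('w3'); g=im[85:125,270:300]
# tip: light pixels inside the black panel
t=(im.min(2)>95); t[:, :268]=0; t[:,302:]=0; t[:86]=0; t[130:]=0
ys,xs=np.nonzero(t)
for y in range(88,118,2):
    r=xs[ys==y]; print(y, (r.min(),r.max()) if len(r) else None, end=' ')
cv2.imwrite('pics/tog.png',cv2.resize(np.ascontiguousarray(im[80:130,260:320,::-1]),None,fx=8,fy=8,interpolation=cv2.INTER_CUBIC))
a=np.array(plane(m,(285.5,97),.105)); o=np.array([.6138,-.2212,.105]); print('\n',R.from_euler('z',17.5,degrees=True).apply(a-o))
plan((.5,.27,.30),119)
```

```text
88 (np.int64(268), np.int64(301)) 90 (np.int64(268), np.int64(301)) 92 (np.int64(268), np.int64(301)) 94 (np.int64(268), np.int64(301)) 96 (np.int64(281), np.int64(289)) 98 (np.int64(281), np.int64(289)) 100 (np.int64(282), np.int64(290)) 102 (np.int64(282), np.int64(290)) 104 (np.int64(282), np.int64(294)) 106 (np.int64(281), np.int64(296)) 108 (np.int64(280), np.int64(297)) 110 (np.int64(279), np.int64(297)) 112 (np.int64(279), np.int64(297)) 114 (np.int64(280), np.int64(297)) 116 (np.int64(281), np.int64(296)) 
 [-9.82962005e-02  4.84595960e-02 -1.38777878e-17]
pos [ 0.5419 -0.2462  0.2988] xdir 72.7 tilt [-0.002  0.002 -1.   ] -> [ 480.3 -193.7   -0. ] [-0.002 -0.002 -0.808] t 6.78 F [-0.4 -0.3 -0.1] g 0.467 q [-0.25  0.22  0.75  1.52 -0.15  1.47  0.2 ]
```

View pics/tog.png

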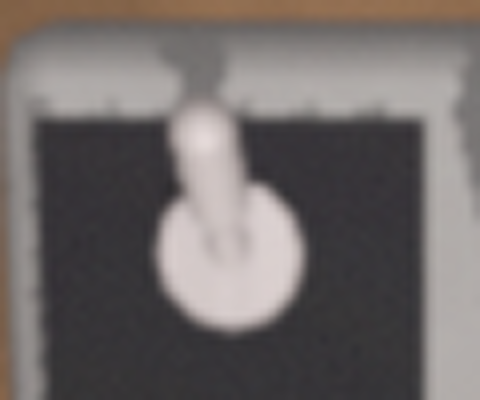

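Run:
```python
from h import *
c,mc=load('w1');ma=load('scene0')[1];mb=load('side0')[1]
C=blob(c.max(2)<55,(315,134));print(C[:2])
h=cv2.cvtColor(c,cv2.COLOR_RGB2HSV)
am=((h[...,0]<16)&(h[...,1]>150)&(h[...,2]>60))|C[2]; z=np.zeros_like(am);z[100:165,285:345]=am[100:165,285:345]
B=blob(z,(315,132)); e=cv2.minEnclosingCircle(np.argwhere(B[2])[:,::-1].astype(np.float32));print(e)
print('ball tri',tri((mc,e[0]),(ma,(403.3,156.2)),(mb,(270,142))),plane(mc,e[0],.0355))
print('cap',tri((mc,C[0]),(ma,(406.8,145.8))),plane(mc,C[0],.105))
plan((.4667,.315,.20),119)
```

```text
(array([316.46994536, 137.7704918 ]), array([304, 128,  23,  19, 183], dtype=int32))
((314.61334228515625, 132.1045379638672), 25.156415939331055)
ball tri (array([0.46638738, 0.31503026, 0.03325446]), [np.float64(0.0), np.float64(0.6), np.float64(0.6)]) [0.4663891  0.31511987 0.0355    ]
cap (array([0.47098361, 0.31259431, 0.09706689]), [np.float64(0.5), np.float64(0.5)]) [0.47120839 0.31341662 0.105     ]
pos [ 0.5419 -0.2462  0.2988] xdir 72.7 tilt [-0.002  0.002 -1.   ] -> [ 513.2 -238.6  100.2] [-0.002 -0.002 -0.808] t 6.78 F [-0.4 -0.3 -0.1] g 0.467 q [-0.25  0.22  0.75  1.52 -0.15  1.47  0.2 ]
```

```bash
python3 -m handwheel '[[50,-23,0,0,0,-0.08,-0.5],[105,-49,0,0,0,-0.18,-0.5],[160,-74,0,0,0,-0.28,-0.5],[215,-100,0,0,0,-0.38,-0.5],[270,-126,0,0,0,-0.48,-0.5],[325,-151,0,0,0,-0.58,-0.5],[380,-177,0,0,0,-0.68,-0.5],[430,-200,20,0,0,-0.78,-0.5],[475,-221,50,0,0,-0.81,-0.5],[505,-235,75,0,0,-0.81,-0.5],[513,-239,80,0,0,-0.81,-0.5],[513,-239,80,0,0,-0.81,-0.5]]' 40
python3 - <<'E'
from h import *
im,m=snap('wrist','w4'); plan((.4665,.3151,.1),119); print(proj(m,(.4665,.3151,.1)))
plan((.4665,.3151,.20),119)
snap('scene','s4');snap('side','d4')
E
```

```text
time: 8.28
position: [0.4675, 0.3124, 0.2201]
tool_rot: [-1.594, -2.707, 0.002]
ft_force: [0.4, 0.0, -0.9]
grip_width: 0.749
pos [0.4685 0.3115 0.2211] xdir 118.9 tilt [ 0.001 -0.    -1.   ] -> [  4.2  -0.  121.1] [ 0.     0.001 -0.002] t 8.32 F [-0.4 -0.4  0.1] g 0.751 q [-0.86  0.14  0.25  1.7  -0.04  1.3  -0.1 ]
[320.21307694 191.78790548]
pos [0.4685 0.3115 0.2211] xdir 118.9 tilt [ 0.001 -0.    -1.   ] -> [ 4.1  0.  21.1] [ 0.     0.001 -0.002] t 8.32 F [-0.4 -0.4  0.1] g 0.751 q [-0.86  0.14  0.25  1.7  -0.04  1.3  -0.1 ]
```

View pics/w4.png

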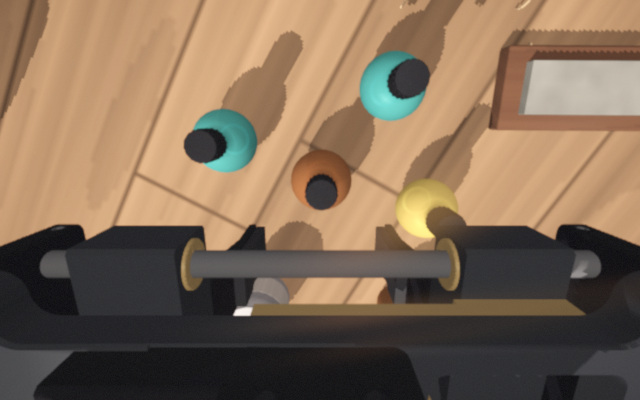

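The cap is at (321,190), within 2 px of the prediction, and centred between the open fingers. Descending.

```bash
python3 -m handwheel '[[4,0,25,0,0,0,-0.5],[4,0,55,0,0,0,-0.5],[4,0,85,0,0,0,-0.5],[4,0,108,0,0,0,-0.5],[4,0,122,0,0,0,-0.5],[4,0,127,0,0,0,-0.5],[4,0,127,0,0,0,-0.5]]'
python3 - <<'E'
from h import *
plan((.4665,.3151,.094),119); im,m=snap('wrist','w5')
E
```

```text
time: 9.3
position: [0.4666, 0.316, 0.0942]
tool_rot: [1.597, 2.705, 0.002]
ft_force: [0.1, -0.1, 0.1]
grip_width: 0.751
pos [0.4666 0.316  0.0942] xdir 118.9 tilt [ 0.001  0.001 -1.   ] -> [-0.7 -0.5  0.2] [ 0.001 -0.    -0.002] t 9.3 F [ 0.1 -0.1  0.1] g 0.751 q [-0.85  0.25  0.24  1.84 -0.07  1.05 -0.08]
```

View pics/w5.png

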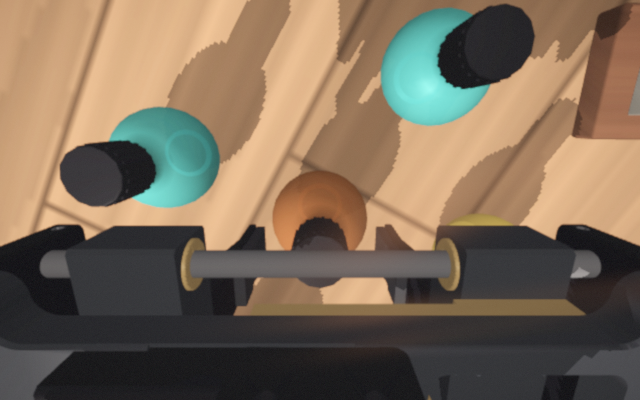

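The cap is centred between the fingers at about (321,255). Closing, then a small lift.

```bash
python3 -m handwheel '[[0,0,0,0,0,0,0.3],[0,0,0,0,0,0,0.5],[0,0,0,0,0,0,0.7],[0,0,0,0,0,0,1],[0,0,0,0,0,0,1],[0,0,0,0,0,0,1]]' 45
python3 -m handwheel '[[0,0,-10,0,0,0,1],[0,0,-40,0,0,0,1],[0,0,-90,0,0,0,1],[0,0,-150,0,0,0,1],[0,0,-200,0,0,0,1],[0,0,-206,0,0,0,1],[0,0,-206,0,0,0,1]]'
python3 - <<'E'
from h import *
plan(mix(0,0,.3,(.6138,-.2212)),72.5); snap('wrist','w6');im,_=snap('scene','s6');im2,_=snap('side','d6')
cv2.imwrite('pics/c6.png',np.hstack([cv2.resize(im[80:230,330:530,::-1],(400,300)),cv2.resize(im2[60:210,180:380,::-1],(400,300))]))
E
```

```text
time: 10.1
position: [0.4662, 0.3161, 0.0936]
tool_rot: [1.596, 2.706, 0.0]
ft_force: [-0.4, -0.5, 0.4]
grip_width: 0.331
time: 10.98
position: [0.4658, 0.3158, 0.2992]
tool_rot: [-1.596, -2.706, 0.001]
ft_force: [-0.6, 0.0, -3.1]
grip_width: 0.334
pos [0.4658 0.3158 0.2992] xdir 118.9 tilt [-0. -0. -1.] -> [-541.6 -130.2   -0.7] [-0.    0.    0.81] t 10.97 F [-0.6  0.  -3.1] g 0.334 q [-0.87  0.11  0.25  1.58 -0.03  1.45 -0.11]
```

View pics/c6.png

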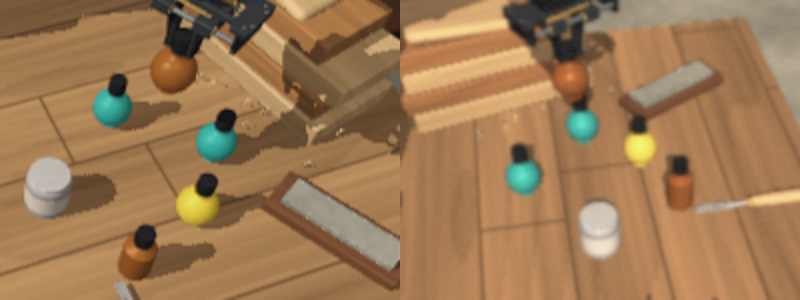

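View pics/w6.png

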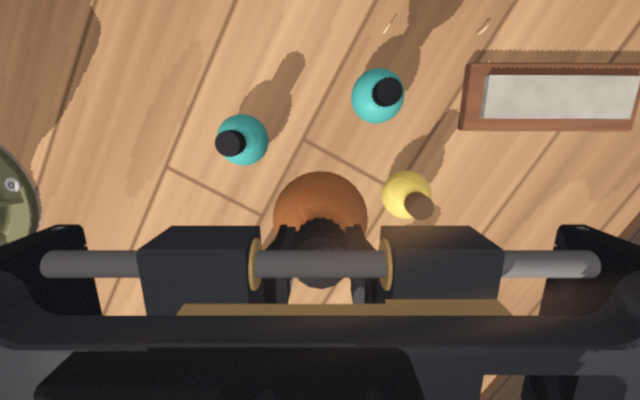

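```bash
python3 -m handwheel '[[-30,-7,0,0,0,0.05,1],[-75,-18,0,0,0,0.13,1],[-125,-30,0,0,0,0.22,1],[-180,-43,0,0,0,0.31,1],[-235,-56,0,0,0,0.4,1],[-290,-70,0,0,0,0.49,1],[-345,-83,0,0,0,0.58,1],[-400,-96,0,0,0,0.67,1],[-450,-108,0,0,0,0.76,1],[-495,-119,0,0,0,0.81,1],[-530,-127,0,0,0,0.81,1],[-542,-130,0,0,0,0.81,1]]'
python3 -m handwheel '[[0,0,0,0,0,0,1],[0,0,20,0,0,0,1],[0,0,45,0,0,0,1],[0,0,55,0,0,0,1],[0,0,55,0,0,0,1]]'
python3 - <<'E'
from h import *
plan(mix(0,0,.1987,(.6138,-.2212)),72.5); im,m=snap('wrist','w7');im,m1=snap('scene','s7');im2,m2=snap('side','d7')
cv2.imwrite('pics/c7.png',np.hstack([cv2.resize(im[160:310,170:370,::-1],(400,300)),cv2.resize(im2[150:300,240:440,::-1],(400,300))]))
E
```

```text
time: 12.62
position: [0.6129, -0.2254, 0.2983]
tool_rot: [-2.539, -1.85, 0.005]
ft_force: [-0.6, 0.4, -1.6]
grip_width: 0.337
time: 13.25
position: [0.6142, -0.2197, 0.2434]
tool_rot: [-2.53, -1.859, 0.001]
ft_force: [0.6, -0.3, -0.9]
grip_width: 0.336
pos [ 0.6142 -0.2197  0.2434] xdir 72.6 tilt [-0.002  0.001 -1.   ] -> [-1.5  0.2 44.7] [-0.002 -0.001  0.002] t 13.25 F [ 0.6 -0.3 -0.9] g 0.336 q [-0.23  0.38  0.7   1.46 -0.24  1.4   0.18]
```

View pics/c7.png

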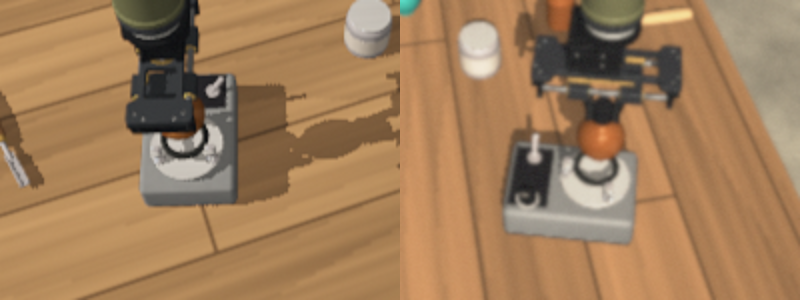

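View pics/w7.png

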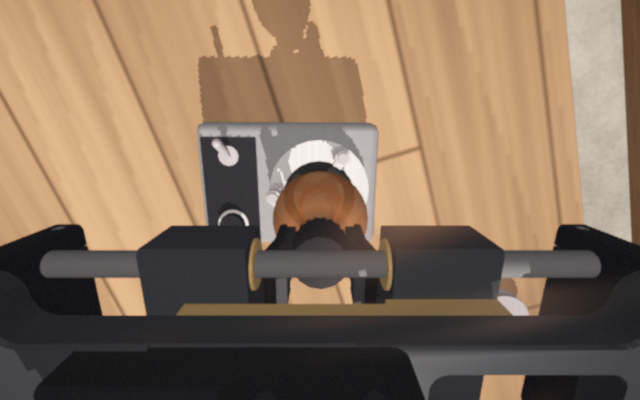

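Run:
```python
from h import *
b,mb=load('d7')
h=cv2.cvtColor(b,cv2.COLOR_RGB2HSV); am=((h[...,0]<16)&(h[...,1]>170)&(h[...,2]>50)); z=np.zeros_like(am);z[200:235,322:358]=am[200:235,322:358]
B=blob(z,(340,219)); e=cv2.minEnclosingCircle(np.argwhere(B[2])[:,::-1].astype(np.float32)); print(B[:2],e)
s=ctrl.get_state(); zb=s['position'][2]-.0397-.0185
print('ball exp z',zb, plane(mb,B[0],zb), plane(mb,e[0],zb), 'ring same cam', plane(mb,(338.2,233),.114), plane(load('side0')[1],(338.2,233),.114),s['position'],s['ft_force'],s['time'])
```

```text
(array([339.74672489, 219.42358079]), array([330, 211,  22,  18, 229], dtype=int32)) ((340.3500061035156, 218.1300048828125), 10.813029289245605)
ball exp z 0.18741221751642204 [ 0.6131586  -0.22910761  0.18741222] [ 0.61592977 -0.22494466  0.18741222] ring same cam [ 0.61380322 -0.224131    0.114     ] [ 0.61380322 -0.224131    0.114     ] [ 0.61504693 -0.22117859  0.24561222] [ 1.00982809  0.51298052 -2.40582186] 13.4
```

```bash
python3 - <<'E'
from h import *
plan(mix(0,0,.203,(.6138,-.2212)),72.5)
E
python3 -m handwheel '[[0,0,10,0,0,0,1],[0,1,20,0,0,0,1],[0,1,30,0,0,0,1],[0,1,37,0,0,0,1],[0,1,40,0,0,0,1],[0,1,40,0,0,0,1]]'
python3 - <<'E'
from h import *
plan(mix(0,0,.1987,(.6138,-.2212)),72.5)
E
```

```text
pos [ 0.615  -0.2212  0.2456] xdir 72.6 tilt [ 0.002 -0.    -1.   ] -> [-0.4 -1.3 42.6] [ 0.002 -0.     0.001] t 13.4 F [ 1.   0.5 -2.4] g 0.337 q [-0.23  0.38  0.7   1.45 -0.24  1.4   0.18]
time: 14.15
position: [0.6154, -0.2216, 0.2044]
tool_rot: [-2.533, -1.858, 0.0]
ft_force: [-0.8, -0.6, -2.5]
grip_width: 0.333
pos [ 0.6154 -0.2216  0.2044] xdir 72.5 tilt [-0.  0. -1.] -> [-0.1 -1.7  5.7] [-0.  0.  0.] t 14.15 F [-0.8 -0.6 -2.5] g 0.333 q [-0.22  0.4   0.69  1.51 -0.26  1.33  0.19]
```

```bash
python3 -m handwheel '[[0,-1,1,0,0,0,1],[0,-2,2,0,0,0,1],[0,-2,4,0,0,0,1],[0,-2,6,0,0,0,1],[0,-2,7,0,0,0,1],[0,-2,7,0,0,0,1]]' 60
python3 - <<'E'
from h import *
plan(mix(0,0,.1867,(.6138,-.2212)),72.5)
im,m=snap('wrist','w8');im,m1=snap('scene','s8');im2,m2=snap('side','d8')
cv2.imwrite('pics/c8.png',np.hstack([cv2.resize(im[180:270,210:330,::-1],(400,300)),cv2.resize(im2[180:270,280:400,::-1],(400,300))]))
E
```

```text
time: 14.9
position: [0.6136, -0.2211, 0.1982]
tool_rot: [2.533, 1.858, 0.001]
ft_force: [-2.1, 0.9, 4.6]
grip_width: 0.327
pos [ 0.6136 -0.2211  0.1982] xdir 72.5 tilt [ 0.001  0.    -1.   ] -> [-0.   0.2 11.5] [ 0.001 -0.     0.   ] t 14.9 F [-2.1  0.9  4.6] g 0.327 q [-0.22  0.4   0.69  1.52 -0.26  1.31  0.19]
```

View pics/c8.png

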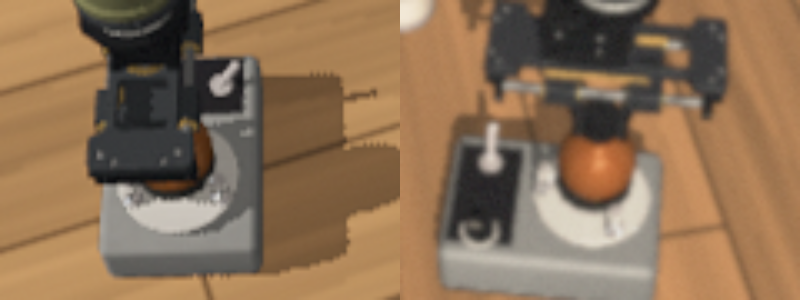

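The flask is seated in the ring. Contact came at TCP z 0.198 against 0.1987 predicted. Now I press slowly.

```bash
python3 -m handwheel '[[0,0,1.5,0,0,0,1],[0,0,3,0,0,0,1],[0,0,4.5,0,0,0,1],[0,0,6,0,0,0,1],[0,0,7,0,0,0,1],[0,0,8,0,0,0,1],[0,0,8,0,0,0,1]]' 60
python3 -m handwheel '[[0,0,1,0,0,0,1],[0,0,2,0,0,0,1],[0,0,3,0,0,0,1],[0,0,3,0,0,0,1]]'
python3 -m handwheel '[[0,0,1,0,0,0,1],[0,0,1,0,0,0,1]]'
```

```text
time: 15.92
position: [0.6136, -0.2212, 0.1907]
tool_rot: [2.533, 1.858, 0.001]
ft_force: [-3.9, 0.9, 9.2]
grip_width: 0.33
time: 16.42
position: [0.6137, -0.2213, 0.1883]
tool_rot: [2.533, 1.858, 0.002]
ft_force: [-4.6, 1.3, 11.8]
grip_width: 0.329
time: 16.68
position: [0.6137, -0.2214, 0.1882]
tool_rot: [2.533, 1.858, 0.002]
ft_force: [-6.4, 2.5, 15.9]
grip_width: 0.33
```

```bash
python3 -m handwheel '[[0,-0.5,0,0,0,0,1],[0,-1,0,0,0,0,1],[0,-1,0,0,0,0,1]]'
python3 -m handwheel '[[0,0,1,0,0,0,1],[0,0,2,0,0,0,1],[0,0,2,0,0,0,1]]'
```

```text
time: 17.05
position: [0.6134, -0.2212, 0.1882]
tool_rot: [2.531, 1.857, 0.004]
ft_force: [-4.0, 1.5, 13.8]
grip_width: 0.33
time: 17.42
position: [0.6134, -0.2215, 0.1879]
tool_rot: [2.532, 1.857, 0.005]
ft_force: [-8.5, 1.8, 21.8]
grip_width: 0.33
```

```bash
python3 -m handwheel '[[0,-1,0,0,0,0,1],[0,-1.5,0.5,0,0,0,1],[0,-1.5,0.5,0,0,0,1]]'
python3 - <<'E'
from h import *
plan(mix(0,0,.1867,(.6138,-.2212)),72.5)
im,m=snap('wrist','w9');im1,m1=snap('scene','s9');im2,m2=snap('side','d9')
o,_=load('d8');o1,_=load('s8')
f=lambda i,x,y:cv2.resize(np.ascontiguousarray(i[y:y+60,x:x+80,::-1]),(400,300),interpolation=cv2.INTER_CUBIC)
cv2.imwrite('pics/c9.png',np.vstack([np.hstack([f(o,305,200),f(im2,305,200)]),np.hstack([f(o1,225,205),f(im1,225,205)])]))
for n in ('d8','d9'):
    b,mb=load(n);h=cv2.cvtColor(b,cv2.COLOR_RGB2HSV); am=((h[...,0]<16)&(h[...,1]>170)&(h[...,2]>50)); z=np.zeros_like(am);z[205:250,322:360]=am[205:250,322:360]
    B=blob(z,(340,228)); print(n,B[0],B[1])
for zz in (.1405,.1285): print(proj(mb,(.6136,-.2212,zz)))
E
```

```text
time: 17.8
position: [0.613, -0.2213, 0.1879]
tool_rot: [2.53, 1.855, 0.007]
ft_force: [-5.0, 1.3, 21.3]
grip_width: 0.331
pos [ 0.613  -0.2213  0.1879] xdir 72.5 tilt [ 0.006 -0.001 -1.   ] -> [0.3 0.7 1.2] [ 0.006 -0.001  0.   ] t 17.8 F [-5.   1.3 21.3] g 0.331 q [-0.22  0.4   0.69  1.54 -0.26  1.29  0.2 ]
d8 [338.71717172 229.85858586] [329 222  20  17 198]
d9 [338.27932961 232.40782123] [329 225  19  16 179]
[338.37391502 226.98133689]
[338.16008194 229.37770307]
```

View pics/c9.png

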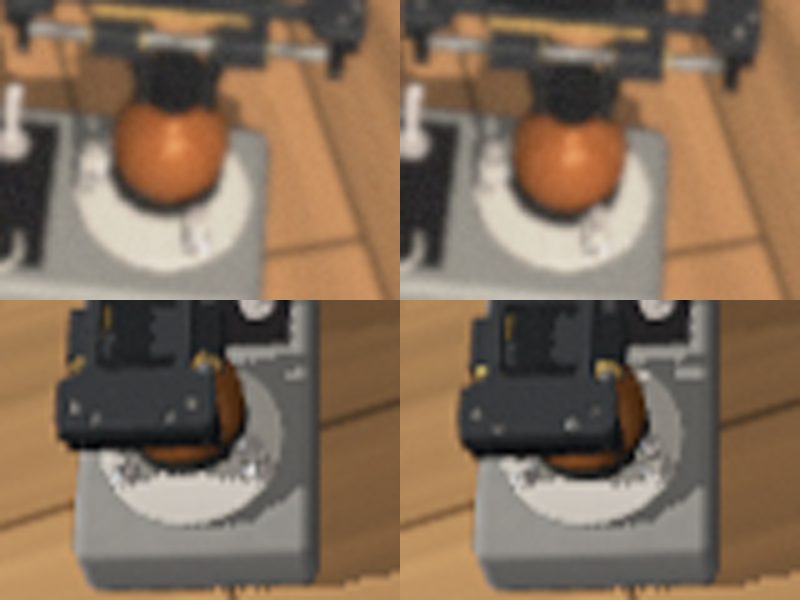

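View pics/w9.png

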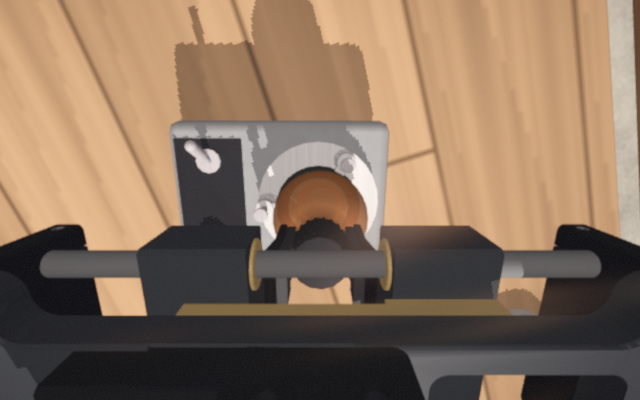

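The flask has dropped about 2.5 px in the side view, roughly 12 mm, with the ring just above the plate. It is upright, and the toggle is still on. I check that it holds, then hand in.

```bash
python3 -m handwheel '[[0,0,0,0,0,0,1],[0,0,0,0,0,0,1],[0,0,0,0,0,0,1],[0,0,0,0,0,0,1]]'
python3 - <<'E'
from h import *
# bystanders before/after, scene
a=load('scene0')[0].astype(int);b=load('s9')[0].astype(int)
for n,(x,y,w,h) in dict(tin=(338,155,32,36),bottle=(385,190,30,32),gA=(385,218,45,75),gB=(150,195,40,60),look=(372,115,80,80)).items(): print(n,np.abs(a-b)[y:y+h,x:x+w].mean().round(1))
E
```

```text
time: 18.45
position: [0.613, -0.2213, 0.1878]
tool_rot: [2.53, 1.855, 0.007]
ft_force: [-5.9, 1.7, 21.3]
grip_width: 0.331
tin 8.0
bottle 13.1
gA 9.0
gB 7.3
look 12.2
```

View pics/s9.png

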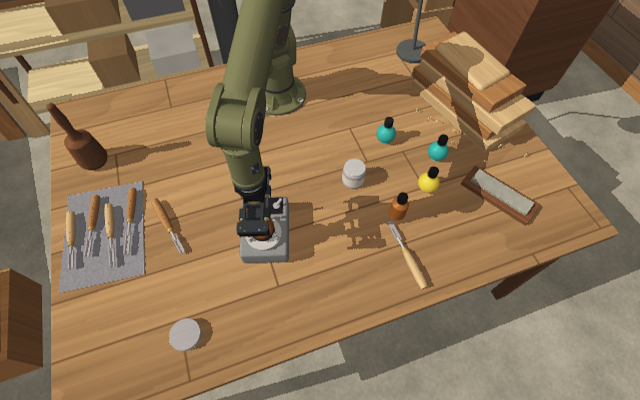

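The tin (354,173), bottle (399,206), both gouges and the look-alikes are where they were. The mean pixel difference came from noise and shadows. Handing in.

```bash
python3 -c "
from bench import ctrl
print(ctrl.close_job()); s=ctrl.get_state(); print(s['time'],s['position'],s['ft_force'])"
```

```text
the job is handed in; nothing more can be done
None
the job is handed in; nothing more can be done
```

I switched the mixer on, set the amber round flask upright in the ring cradle, and handed the job in at about 18.5 s while still pressing it down.

**Toggle:** I pushed it across until it stopped moving, at about 7 N. The wrist picture then showed the tip at about y +48 mm in the mixer's frame. Full travel is about +50 mm, and the point I measured was slightly short of the tip.

**Flask:** I held it by the cap and pressed slowly.
- The downward force rose to about 12 N, close to the 11 N expected at the bottom (14 N of spring less the flask's weight).
- It then climbed to 21 N with almost no further movement (z stayed near 0.188), so I take the cradle to be at its bottom stop.
- The side view showed the flask about 12 mm lower, with the tool tilted about 0.4°. The last two readings were steady at 21.3 N.

**Checks that disagreed:**
- The stop came about 1.2 mm higher than I first calculated, though it fits the contact height worked out from the force.
- A sideways force of about 6 N remained.
- A pixel-difference check on the bystanders was inconclusive, affected by noise and shadows. By eye, the bottle, tin, gouges and look-alikes had not moved.

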